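# Square up and snap down the lid of a storage tub

## Task

The square lid of the storage tub has been put down crooked on the rim. Turn it square so that it drops over the rim, then press it down until every corner has snapped fully home and it sits level, and let go. Press firmly but without leaning on it: the tub on its foam mat must never be pushed down with more than about 40 N. Leave the paste tin and the seal block beside the tub where they stand, upright.

Things in the scene. Friction and masses are not known exactly. Their poses are not given: they have to be found in the camera images.
- mat: Black foam mat, 150 x 150 x 8 mm, fixed to the table; the tub stands on it, square to it and centred. Origin: centre of its underside; z up.
- tub_foot (a point): Centre of the underside of the tub; x, y square to the tub's sides, z up. The tub is square, open, grey plastic, 120 x 120 mm outside, 70 mm high, walls 4 mm, and cannot leave the mat. It starts 8 mm above the table.
- tub (a joint): How far the tub has been pushed down into the mat, in m: 0 unloaded, about 1 mm for every 8 N of push; never let it pass 5 mm (about 40 N).
- tub_rib (a point): Peak of one of the four sprung snap ribs, two on the tub's +x side and two on its -x side, 38 mm from the middle of the side, each 28 mm wide and 4 mm proud, sloping out from 4 to 11 mm below the rim, then back in. The lid's bead must ride over all four. A rib side gives way at about 8 to 20 N of push on the lid above it; pushing on the lid's middle takes about 30 N.
- lid: Loose square white plastic lid, 138 x 138 mm, about 160 g: top plate 4 mm thick, skirt 18 mm deep with an inward bead at its foot that leaves an opening 124 x 124 mm (2 mm play each side on the tub). Origin: centre of the foot of the skirt; x, y square to its sides, z up. Starts lying flat and crooked on the rim, origin 70 mm above tub_foot.
- lid_panel: The lid's flat top plate, part of the lid. Origin: centre of its top face, 22 mm above the lid's origin. Turned square (any of the four ways) and centred, the lid drops about 8 mm until its bead lies on the ribs. Fully home, the top face is 74 mm and the lid's origin 52 mm above tub_foot. Pressing the top face over a rib, about 52 mm from the middle, snaps that side down.
- lid_fin (a point): Centre of the top of the lid's grip fin, 46 mm above the lid's origin. The fin stands in the middle of the lid, 60 mm long along the lid's x, 14 mm thick along its y, 24 mm high.
- paste_pot: Loose round red paste tin, 45 mm across, 19 mm high, beside the tub. Origin: centre of its underside.
- seal_block: Loose dark stone seal block standing upright, 35 x 36 x 68 mm, beside the tub. Origin: centre of its underside, z up.

How it is judged:
By the outcome, as a careful person would: the job done as asked, in the order asked, and still so for the second after the job is handed in, with the robot touching nothing.
It also fails if it takes over 54 s, if anything falls off the work surface, if the arm or the gripper's body presses on something with over 40 N, if the wrist force passes 120 N, or if a joint passes its speed limit or range.

## Robot

A 6-joint arm with a two-finger parallel gripper is mounted at the origin on a cart in front of the work surface, level with it; the furniture and walls round the work are solid. World frame = base frame: x ahead of the robot, y to its left, z up, the work surface at z = 0. Lengths are in m, angles in rad, forces in N, time in s.
With the tool pointing down it reaches from about 0.375 to 0.9 m from the base axis. Payload 3.1 kg.
Tool frame: the origin (TCP) lies midway between the tips of the shut fingers; the grasp point (between the pads) lies manip.grip_depth behind it (manip.grip_depth is the distance from the TCP to the grasp point, in m); z points along the fingers, y is the direction in which the jaws open and shut (so a half turn about z gives the same grasp; the last joint's range is limited). The gripper opens to 85 mm and grips with 20 to 120 N. Pads are 22 mm wide; open, the fingers measure 114 mm over their backs; the gripper's body (76 mm by 85 mm) begins 54 mm behind the grasp point. The pads swing forward as they close: fully open they stand 13 mm farther back than shut.
Start: joints at [1.135, 0.527, 1.433, -0, 1.181, -0.178], TCP at [0.159, 0.604, 0.231] pointing down, gripper open.
Joint ranges: [-3.08, 3.08], [-0.75, 2.2], [0.22, 2.44], [-1.43, 4.57], [0, 2.65], [-2.85, 2.85]. Speed limits (rad/s): [2.79, 2.79, 3.14, 3.14, 3.14, 3.14].

## Interface

Orientations are given as a unit quaternion [x, y, z, w].
In Python, from station import manip, vision gives the robot as it stands.
- The arm moves only by the shell command python3 -m crank 'ROWS' [FORCE]. ROWS is JSON, a list of rows, each an object with "grip": the closure, from 0 (fully open) to 1 (shut); "offset": the shift along the tool's x, y, z in mm, a list of three; "angular": the turn, a rotation vector about the tool's x, y, z in degrees, a list of three. A call has 1 to 10 rows; each row is the pose to reach, as a shift and turn from the pose commanded when the call began, along the tool's axes at that moment; what a row does not reach only later rows make up. A row lasts 1/10 s, in which the tool goes at most 50 mm and 8.59 degrees, less where a joint would pass 70% of its speed; a pose out of reach is approached as far as the arm can. A call with a gripper value outside its range is refused whole. The fingers move at their own pace and stop on an object; FORCE is the grip in N (left out, the last holds). Time passes only in rows, so rows that repeat a pose let the fingers close. It gives the time, the measured TCP pose, the force and the opening at its end, in the units of the state.
- manip.sense(): the state, without advancing time (a new reading comes with each control period).
- vision.snapshot(name): name is "side" or "top" or "wrist"; returns a dict with "pixels" (400x640x3 uint8, red, green, blue), "intrinsics" (3x3 intrinsics, pixels), "R" (3x3) and "t" (3): a world point X has camera coordinates R X + t. Camera axes: x right, y down, z forward; pixel columns grow to the right and rows downward; lengths in m; the calibration is good to about 2 mm. A picture is of the moment at which its call begins. There is no depth.
- manip.sign_off(): hands the job in, once; it reports no verdict.
The state is a dict: "t": time; "q": joint angles; "qd": joint speeds; "tau": joint torques, N m; "tcp_pos": TCP position; "tool_rot": TCP orientation; "force": force on the tool from outside, world axes, zero at the start; "ft_torque": the same for the moment, N m; "finger_gap": opening from 0.0 (shut) to 1.0 (fully open).
Only numpy, scipy, OpenCV 4.12 (cv2) and the standard library are available. Lean on these libraries where they do the work, as an engineer would, in place of code of your own. Each camera call takes 0.05 s, during which the arm holds its last target.

## Working session

There is one attempt and no reset: what is moved stays moved. The work goes in short steps, Python scripts to look and compute and a shell command to move; the robot and the scene stay as the last step left them, time stands still between calls to the robot, and variables do not carry over. Pictures are saved under pics/ and viewed, and the job is handed in when it is done.

```bash
mkdir -p pics; ls; cat > h.py <<'E'
import numpy as np, cv2
from station import manip, vision
def snap(n,f):
    s=vision.snapshot(n); cv2.imwrite('pics/'+f,cv2.cvtColor(s['pixels'],cv2.COLOR_RGB2BGR))
    np.savez('pics/'+f[:-4]+'.npz',**{k:np.array(v) for k,v in s.items()}); return s
def ray(s,uv,z):
    K=np.array(s['intrinsics']);R=np.array(s['R']);t=np.array(s['t'])
    c=-R.T@t; d=R.T@np.linalg.inv(K)@np.array([uv[0],uv[1],1.]); return c+d*(z-c[2])/d[2]
def proj(s,X):
    p=np.array(s['intrinsics'])@(np.array(s['R'])@np.array(X)+np.array(s['t'])); return p[:2]/p[2]
E
python3 - <<'E'
from h import *
s=manip.sense(); print(s, manip.grip_depth)
for n in('side','top','wrist'):
    a=snap(n,n+'0.png'); print(n, -np.array(a['R']).T@a['t'])
E
```

```text
pics
{'t': 0.0, 'q': array([ 1.13552782e+00,  5.28451191e-01,  1.43389126e+00, -7.11879175e-06,
        1.18136837e+00, -1.78492679e-01]), 'qd': array([ 0.00252043,  0.00206508,  0.00155254, -0.00063501, -0.00097889,
        0.00130671]), 'tau': array([ 1.45813206e-04, -4.42360246e+01, -1.78023112e+01, -2.54829692e-04,
        8.48631462e-03, -6.26502327e-06]), 'tcp_pos': array([0.15839593, 0.60387121, 0.23034631]), 'tool_rot': array([ 1.28034078e-01,  9.91769204e-01, -1.01059666e-03, -3.16796661e-04]), 'force': array([ 0.27789225, -0.06174213,  0.49982847]), 'ft_torque': array([-0.02557358, -0.03277595,  0.01610461]), 'finger_gap': 0.9999759603963628} 0.0187
side [0.47306001 0.70630957 0.61188754]
top [0.44163863 0.01281401 1.09403599]
wrist [0.08737342 0.62104743 0.37291208]
```

View pics/top0.png

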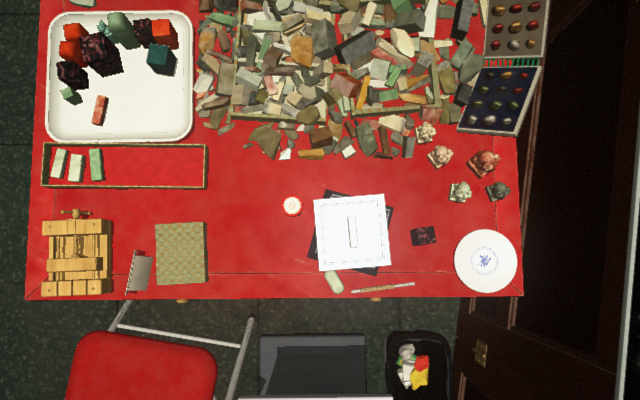

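View pics/side0.png

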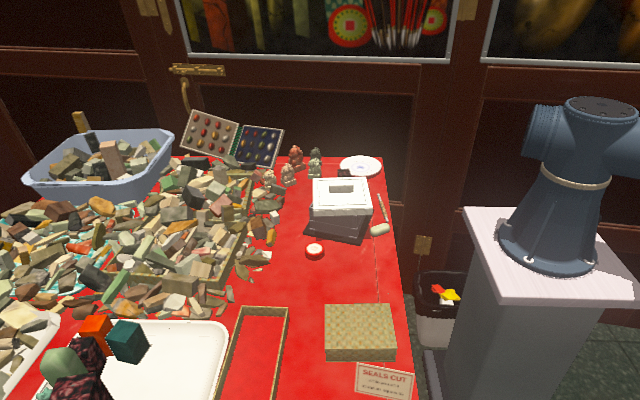

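```bash
python3 - <<'E'
from h import *
a=cv2.imread('pics/top0.png')[170:310,250:500]; cv2.imwrite('pics/tz.png',cv2.resize(a,None,fx=3.2,fy=3.2,interpolation=cv2.INTER_CUBIC))
a=cv2.imread('pics/side0.png')[140:270,260:420]; cv2.imwrite('pics/sz.png',cv2.resize(a,None,fx=4,fy=4,interpolation=cv2.INTER_CUBIC))
s=dict(np.load('pics/top0.npz'))
p=s['pixels'].astype(int)
def corners(m,z):
    n,l,st,c=cv2.connectedComponentsWithStats(m.astype(np.uint8))
    k=l[232,330]; mm=(l==k).astype(np.uint8)
    cs,_=cv2.findContours(mm,cv2.RETR_EXTERNAL,cv2.CHAIN_APPROX_NONE)
    r=cv2.minAreaRect(max(cs,key=cv2.contourArea)); return r,st[k]
m=(p.min(2)>150)
m[:180]=0
r,st=corners(m,0); print(r,st)
b=cv2.boxPoints(r)
for z in (.10,):
    W=np.array([ray(s,q,z) for q in b]); print(W.round(4), W.mean(0), np.linalg.norm(np.diff(W,axis=0),axis=1))
    for i in range(4):
        d=W[(i+1)%4]-W[i]; print(np.degrees(np.arctan2(d[1],d[0])))
# mat dark corners
E
```

```text
((352.5961608886719, 242.45228576660156), (94.61771392822266, 72.32891845703125), 85.42607879638672) [ 313  194   78   98 5380]
[[ 0.5484  0.0023  0.1   ]
 [ 0.559  -0.1378  0.1   ]
 [ 0.3781 -0.1484  0.1   ]
 [ 0.3684 -0.0109  0.1   ]] [ 0.46345414 -0.07368375  0.1       ] [0.14046293 0.18122157 0.137754  ]
-85.6796953239858
-176.6481306246288
94.03118941228068
4.208491690165803
```

View pics/tz.png

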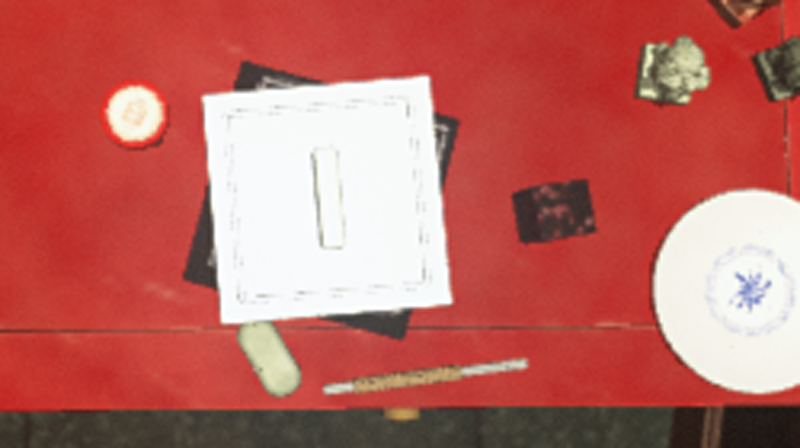

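View pics/sz.png

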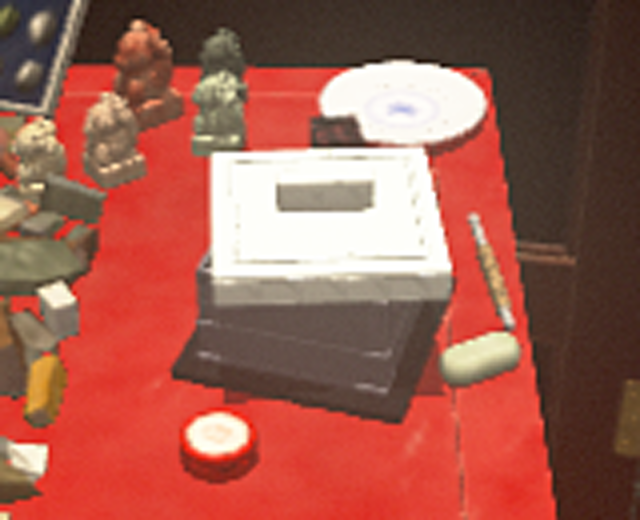

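```bash
python3 - <<'E'
from h import *
s=dict(np.load('pics/top0.npz'))
p=s['pixels'].astype(int)
def rep(name,m,z,seed=None):
    m=m.astype(np.uint8)
    if seed is None: pts=np.argwhere(m)[:,::-1]
    else:
        m=cv2.morphologyEx(m,cv2.MORPH_OPEN,np.ones((3,3)))
        n,l=cv2.connectedComponents(m,connectivity=4); pts=np.argwhere(l==l[seed])[:,::-1]
    W=np.array([ray(s,q,z)[:2] for q in pts])
    r=cv2.minAreaRect((W*1000).astype(np.float32)); print(name,len(pts),r); return r
box=np.zeros(p.shape[:2],bool); box[185:282,302:402]=1
rep('lid',(p.min(2)>205)&box,.10,(250,340))
rep('lid',(p.min(2)>190)&box,.10,(250,340))
for th in(45,60,75):
    rep('mat',(p.max(2)<th)&box,.008)
b=np.zeros_like(box); b[185:225,275:305]=1
rep('tin',((p[...,0]-p[...,1]<90)&b)&(p.min(2)>100),.019)
b=np.zeros_like(box); b[220:252,405:440]=1
rep('seal',(p[...,0]<110)&b,.068)
fin=p[210:255,342:362].min(2); print(fin)
E
```

```text
lid 5021 ((483.0506591796875, -71.80140686035156), (137.0508270263672, 137.0879669189453), 4.489007472991943)
lid 5061 ((483.0518493652344, -71.83477783203125), (137.375732421875, 137.40582275390625), 4.488736152648926)Traceback (most recent call last):
  File "<stdin>", line 16, in <module>
  File "<stdin>", line 11, in rep
cv2.error: OpenCV(4.12.0) /io/opencv/modules/imgproc/src/convhull.cpp:143: error: (-215:Assertion failed) total >= 0 && (depth == CV_32F || depth == CV_32S) in function 'convexHull'
```

```bash
python3 - <<'E'
from h import *
s=dict(np.load('pics/top0.npz'))
p=s['pixels'].astype(int)
def rep(name,m,z):
    m=m.astype(np.uint8)
    n,l,st,c=cv2.connectedComponentsWithStats(m,connectivity=8)
    m=np.isin(l,[i for i in range(1,n) if st[i,4]>15])
    pts=np.argwhere(m)[:,::-1]
    if len(pts)<4: return print(name,'none')
    W=np.array([ray(s,q,z)[:2] for q in pts])
    r=cv2.minAreaRect((W*1000).astype(np.float32)); print(name,len(pts),r, (cv2.boxPoints(r)).round().tolist())
box=np.zeros(p.shape[:2],bool); box[185:282,302:402]=1
for th in(60,80,95,110):
    rep('mat',(p[...,0]<th)&box,.008)
b=np.zeros_like(box); b[185:225,275:305]=1
rep('tin',(p[...,1]>100)&b,.019)
b=np.zeros_like(box); b[220:252,405:440]=1
rep('seal',(p[...,0]<110)&b,.068)
print(p[215:255:2,346:358].min(2))
r=s
for pt in ((243,62),(458,120),(405,338),(187,282)): print((ray(s,(250+pt[0]/3.2-.5,170+pt[1]/3.2-.5),.008)*1000).round(1))
E
```

```text
mat none
mat 297 ((486.7327880859375, -76.83338165283203), (146.69561767578125, 146.90188598632812), 74.45401000976562) [[396.0, -128.0], [538.0, -167.0], [577.0, -26.0], [436.0, 14.0]]
mat 383 ((486.7805480957031, -77.02327728271484), (147.8206787109375, 147.94100952148438), 74.2726821899414) [[396.0, -128.0], [538.0, -168.0], [578.0, -26.0], [436.0, 14.0]]
mat 452 ((486.7249450683594, -76.6146240234375), (149.62734985351562, 149.39710998535156), 74.26963806152344) [[395.0, -128.0], [538.0, -169.0], [579.0, -25.0], [435.0, 16.0]]
tin 254 ((543.0167846679688, 45.93889617919922), (35.48429870605469, 33.542232513427734), 89.72318267822266) [[526.0, 28.0], [560.0, 28.0], [560.0, 64.0], [526.0, 64.0]]
seal 354 ((475.61407470703125, -215.94586181640625), (34.05339813232422, 47.170169830322266), 8.025753021240234) [[455.0, -195.0], [462.0, -242.0], [496.0, -237.0], [489.0, -190.0]]
[[248 248 246 247 248 248 247 238 245 248 249 248]
 [249 233 224 247 248 248 248 248 235 219 245 249]
 [248 191 196 248 249 248 248 248 241 227 246 248]
 [249 213 171 241 249 248 249 248 244 229 247 248]
 [250 2
[... 195 characters left out ...]
]
 [249 250 187 177 245 249 248 248 248 244 204 245]
 [249 249 217 153 239 249 249 248 249 247 224 246]
 [248 249 238 162 237 249 248 248 248 248 236 247]
 [248 250 250 173 228 249 248 248 248 248 239 234]
 [248 249 249 191 220 249 249 248 248 249 237 216]
 [248 249 249 215 201 247 249 248 249 249 245 230]
 [248 249 249 212 165 240 249 248 248 248 246 221]
 [248 248 250 234 162 236 250 249 249 249 248 234]
 [248 248 249 248 223 208 222 219 211 197 203 244]
 [247 248 248 248 248 248 249 248 248 249 248 248]
 [248 248 248 248 248 248 248 248 248 248 248 248]
 [248 248 248 248 248 248 248 248 248 248 247 248]]
[578.  -25.6   8. ]
[ 538.7 -167.5    8. ]
[ 396.3 -129.6    8. ]
[433.6  12.2   8. ]
```

```bash
cat >> h.py <<'E'
from scipy.spatial.transform import Rotation as Ro
def plan(pos,yaw):
    """pos m; yaw = desired world angle (deg) of tool y; prints tool offset mm and rotvec deg"""
    s=manip.sense(); R=Ro.from_quat(s['tool_rot'])
    a=np.radians(yaw); y=np.array([np.cos(a),np.sin(a),0]); z=np.array([0,0,-1.]); x=np.cross(y,z)
    T=Ro.from_matrix(np.c_[x,y,z])
    print('t',round(s['t'],2),'tcp',(s['tcp_pos']*1000).round(1),'yaw',np.degrees(np.arctan2(*R.as_matrix()[[1,0],1])).round(2),'F',s['force'].round(1),'gap',round(s['finger_gap'],3))
    print('offset',((R.inv().apply(np.array(pos)-s['tcp_pos']))*1000).round(1),'ang',np.degrees((R.inv()*T).as_rotvec()).round(2))
E
python3 -c "
from h import *
plan([.483,-.072,.2],94.5)"
```

```text
t 0.15 tcp [158.5 604.  230.5] yaw 75.29 F [ 0.1 -0.1 -0.5] gap 0.999
offset [-485.6 -571.4   31.3] ang [ -0.09  -0.03 -19.21]
```

```bash
python3 -m crank '[{"grip":0.4,"offset":[-32,-38,0],"angular":[0,0,-2]},{"grip":0.4,"offset":[-64,-76,0],"angular":[0,0,-4]},{"grip":0.4,"offset":[-96,-114,0],"angular":[0,0,-6]},{"grip":0.4,"offset":[-128,-152,0],"angular":[0,0,-8]},{"grip":0.4,"offset":[-160,-190,0],"angular":[0,0,-10]},{"grip":0.4,"offset":[-192,-228,0],"angular":[0,0,-12]},{"grip":0.4,"offset":[-224,-266,0],"angular":[0,0,-14]},{"grip":0.4,"offset":[-256,-304,0],"angular":[0,0,-16]},{"grip":0.4,"offset":[-288,-342,0],"angular":[0,0,-18]},{"grip":0.4,"offset":[-320,-380,0],"angular":[0,0,-19]}]' 40; python3 -c "
from h import *
plan([.483,-.072,.2],94.5)"
```

```text
t: 1.15
tcp_pos: [0.3721, 0.1538, 0.2314]
tool_rot: [-0.038, 0.999, 0.0, 0.0]
force: [0.8, 0.9, -0.7]
finger_gap: 0.598
t 1.15 tcp [372.1 153.8 231.4] yaw 94.35 F [ 0.8  0.9 -0.7] gap 0.598
offset [ -93.4 -233.6   31.4] ang [ 0.01  0.03 -0.15]
```

```bash
python3 -m crank '[{"grip":0.4,"offset":[-18,-45,0],"angular":[0,0,0]},{"grip":0.4,"offset":[-36,-90,0],"angular":[0,0,0]},{"grip":0.4,"offset":[-54,-135,0],"angular":[0,0,0]},{"grip":0.4,"offset":[-72,-180,0],"angular":[0,0,0]},{"grip":0.4,"offset":[-90,-220,10],"angular":[0,0,0]},{"grip":0.4,"offset":[-90,-220,30],"angular":[0,0,0]},{"grip":0.4,"offset":[-90,-220,30],"angular":[0,0,0]},{"grip":0.4,"offset":[-90,-220,30],"angular":[0,0,0]}]'; python3 -c "
from h import *
plan([.483,-.072,.102],94.5)
snap('wrist','w1.png')
snap('top','t1.png')"
```

```text
t: 1.95
tcp_pos: [0.4769, -0.0565, 0.201]
tool_rot: [-0.037, 0.999, 0.001, -0.001]
force: [-0.2, 0.3, -0.8]
finger_gap: 0.598
t 1.95 tcp [476.9 -56.5 201. ] yaw 94.29 F [-0.2  0.3 -0.8] gap 0.598
offset [ -5.2 -16.1  98.9] ang [ 0.07 -0.13 -0.21]
```

View pics/w1.png

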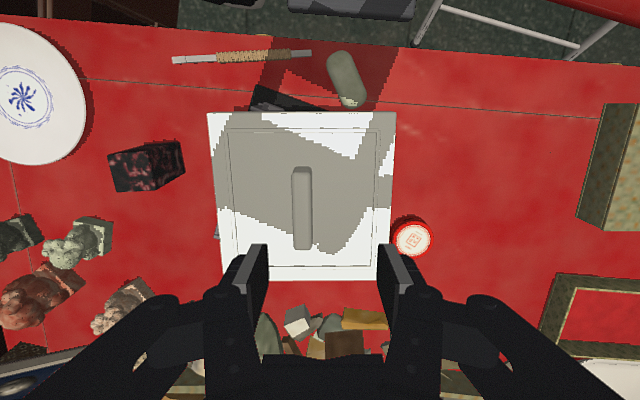

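```bash
python3 - <<'E'
from h import *
s=dict(np.load('pics/w1.npz'))
print([ (ray(s,q,.124)*1000).round(1)[:2] for q in ((294,168),(310,168),(292,249),(312,249))])
print('lid',[ (ray(s,q,.10)*1000).round(1)[:2] for q in ((207,113),(396,112),(391,280),(222,279))])
a=cv2.imread('pics/w1.png')[80:290,190:420]; cv2.imwrite('pics/wz.png',cv2.resize(a,None,fx=2.8,fy=2.8))
E
```

```text
[array([450.9, -79.6]), array([450. , -68.8]), array([511.5, -78.1]), array([510.5, -63.4])]
lid [array([ 420.3, -145.9]), array([409.5, -10.1]), array([545.8,   4.8]), array([ 555.3, -137. ])]
```

View pics/wz.png

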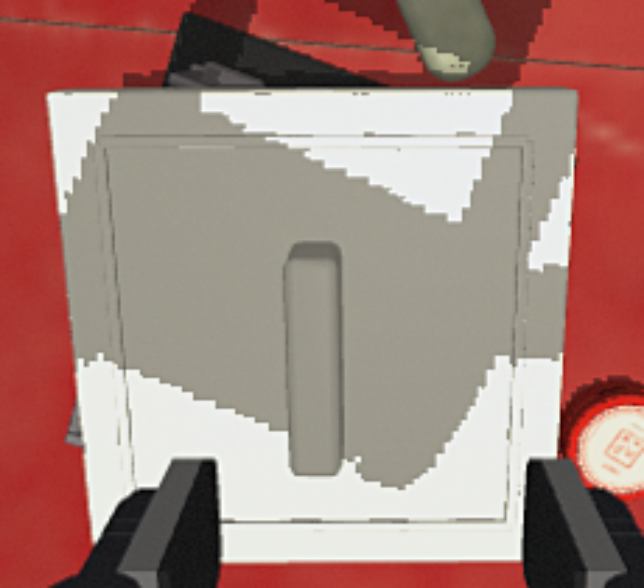

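```bash
python3 -m crank '[{"grip":0.4,"offset":[-5,-16,20],"angular":[0,0,0]},{"grip":0.4,"offset":[-5,-16,50],"angular":[0,0,0]},{"grip":0.4,"offset":[-5,-16,75],"angular":[0,0,0]},{"grip":0.4,"offset":[-5,-16,85],"angular":[0,0,0]},{"grip":0.4,"offset":[-5,-16,85],"angular":[0,0,0]},{"grip":0.4,"offset":[-5,-16,85],"angular":[0,0,0]}]'; python3 -c "
from h import *
plan([.483,-.072,.102],94.5)"
```

```text
t: 2.65
tcp_pos: [0.4848, -0.0724, 0.1173]
tool_rot: [-0.038, 0.999, -0.0, 0.001]
force: [-0.5, 1.0, -0.2]
finger_gap: 0.601
t 2.65 tcp [484.8 -72.4 117.3] yaw 94.34 F [-0.5  1.  -0.2] gap 0.601
offset [ 1.8  0.5 15.3] ang [-0.05  0.09 -0.16]
```

```bash
python3 -m crank '[{"grip":0.4,"offset":[1,0,8],"angular":[0,0,0]},{"grip":0.4,"offset":[1,0,14],"angular":[0,0,0]},{"grip":0.7,"offset":[1,0,14],"angular":[0,0,0]},{"grip":1,"offset":[1,0,14],"angular":[0,0,0]},{"grip":1,"offset":[1,0,14],"angular":[0,0,0]},{"grip":1,"offset":[1,0,14],"angular":[0,0,0]},{"grip":1,"offset":[1,0,14],"angular":[0,0,0]}]' 60; python3 -c "
from h import *
plan([.4868,-.0768,.107],74.4)"
```

```text
t: 3.35
tcp_pos: [0.4831, -0.0727, 0.1025]
tool_rot: [-0.037, 0.999, -0.0, 0.0]
force: [-0.8, 0.3, 2.5]
finger_gap: 0.151
t 3.35 tcp [483.1 -72.7 102.5] yaw 94.28 F [-0.8  0.3  2.5] gap 0.151
offset [-3.4 -4.4 -4.5] ang [-0.000e+00  1.000e-02  1.988e+01]
```

```bash
python3 -m crank '[{"grip":1,"offset":[0,0,-3],"angular":[0,0,0]},{"grip":1,"offset":[0,0,-5],"angular":[0,0,3]},{"grip":1,"offset":[-2,-2,-5],"angular":[0,0,8]},{"grip":1,"offset":[-3,-4,-5],"angular":[0,0,14]},{"grip":1,"offset":[-3,-4,-5],"angular":[0,0,20]},{"grip":1,"offset":[-3,-4,-5],"angular":[0,0,20]},{"grip":1,"offset":[-3,-4,-5],"angular":[0,0,20]}]'; python3 - <<'E'
from h import *
plan([.4868,-.0768,.107],74.4)
snap('top','t2.png');snap('side','s2.png')
for n in('t2','s2'):
    x0,y0=(290,170) if n=='t2' else (290,150)
    a=cv2.imread(f'pics/{n}.png')[y0:y0+130,x0:x0+130]; cv2.imwrite(f'pics/{n}z.png',cv2.resize(a,None,fx=4,fy=4,interpolation=cv2.INTER_CUBIC))
E
```

```text
t: 4.05
tcp_pos: [0.4862, -0.0764, 0.1073]
tool_rot: [0.136, 0.991, 0.0, -0.0]
force: [-0.0, 0.2, -0.9]
finger_gap: 0.147
t 4.05 tcp [486.2 -76.4 107.3] yaw 74.41 F [-0.   0.2 -0.9] gap 0.147
offset [-0.7 -0.2  0.3] ang [ 0.   -0.02  0.01]
```

View pics/t2z.png

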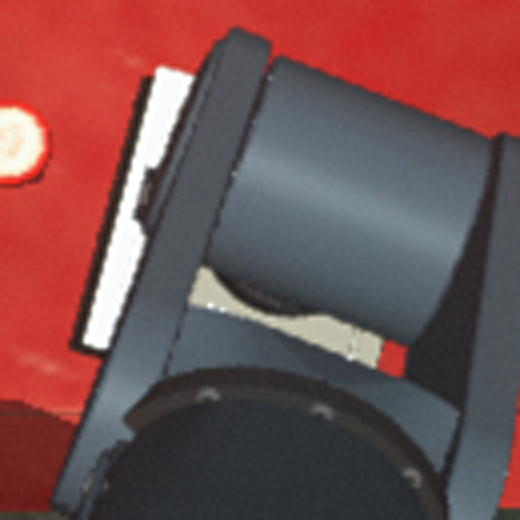

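View pics/s2z.png

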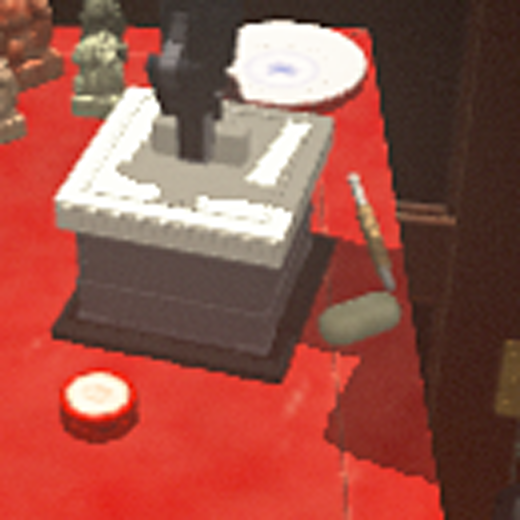

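```bash
python3 -m crank '[{"grip":1,"offset":[0,0,3],"angular":[0,0,0]},{"grip":1,"offset":[0,0,5],"angular":[0,0,0]},{"grip":1,"offset":[0,0,7],"angular":[0,0,0]},{"grip":1,"offset":[0,0,7],"angular":[0,0,0]}]'; python3 -c "
from h import *
plan([.4868,-.0768,.107],74.4);print(manip.sense()['ft_torque'])"
```

```text
t: 4.55
tcp_pos: [0.4861, -0.0763, 0.0999]
tool_rot: [0.137, 0.991, 0.0, -0.0]
force: [-0.1, 0.4, -1.9]
finger_gap: 0.15
t 4.55 tcp [486.1 -76.3  99.9] yaw 74.3 F [-0.1  0.4 -1.9] gap 0.15
offset [-0.8 -0.3 -7.1] ang [ 0.01 -0.05 -0.1 ]
[0.05092954 0.03478313 0.00570443]
```

```bash
python3 -m crank '[{"grip":1,"offset":[0,0,2],"angular":[0,0,0]},{"grip":1,"offset":[0,0,4],"angular":[0,0,0]},{"grip":1,"offset":[0,0,5.5],"angular":[0,0,0]},{"grip":1,"offset":[0,0,5.5],"angular":[0,0,0]},{"grip":1,"offset":[0,0,5.5],"angular":[0,0,0]}]'; python3 -c "
from h import *
plan([.4868,-.0768,.107],74.4);print(manip.sense()['ft_torque'])"
```

```text
t: 5.05
tcp_pos: [0.4865, -0.0765, 0.0949]
tool_rot: [0.137, 0.991, -0.0, 0.0]
force: [0.4, -0.2, -0.6]
finger_gap: 0.15
t 5.05 tcp [486.5 -76.5  94.9] yaw 74.3 F [ 0.4 -0.2 -0.6] gap 0.15
offset [ -0.3  -0.3 -12.1] ang [-0.01  0.02 -0.1 ]
[-0.03068104 -0.05049556  0.04357693]
```

```bash
python3 -m crank '[{"grip":0.8,"offset":[0,0,0],"angular":[0,0,0]},{"grip":0.5,"offset":[0,0,0],"angular":[0,0,0]},{"grip":0.5,"offset":[0,0,0],"angular":[0,0,0]},{"grip":0.5,"offset":[0,0,-15],"angular":[0,0,0]},{"grip":0.5,"offset":[0,0,-35],"angular":[0,0,0]},{"grip":1,"offset":[0,0,-60],"angular":[0,0,0]},{"grip":1,"offset":[-50,0,-60],"angular":[0,0,0]},{"grip":1,"offset":[-100,0,-60],"angular":[0,0,0]},{"grip":1,"offset":[-100,0,-60],"angular":[0,0,0]}]'; python3 - <<'E'
from h import *
plan([.4868,-.0768,.107],74.4)
snap('top','t3.png');snap('side','s3.png');snap('wrist','w3.png')
for n in('t3','s3'):
    x0,y0=(290,170) if n=='t3' else (290,150)
    a=cv2.imread(f'pics/{n}.png')[y0:y0+130,x0:x0+130]; cv2.imwrite(f'pics/{n}z.png',cv2.resize(a,None,fx=4,fy=4,interpolation=cv2.INTER_CUBIC))
E
```

```text
t: 5.95
tcp_pos: [0.5904, -0.1066, 0.1563]
tool_rot: [0.137, 0.991, -0.001, 0.006]
force: [-0.7, -1.1, 1.5]
finger_gap: 0.002
t 5.95 tcp [ 590.4 -106.6  156.3] yaw 74.26 F [-0.7 -1.1  1.5] gap 0.002
offset [108.4   0.7  48. ] ang [-0.06  0.7  -0.14]
```

View pics/w3.png

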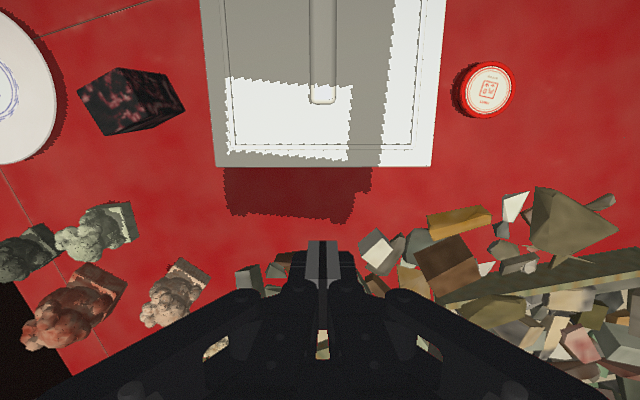

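View pics/s3z.png

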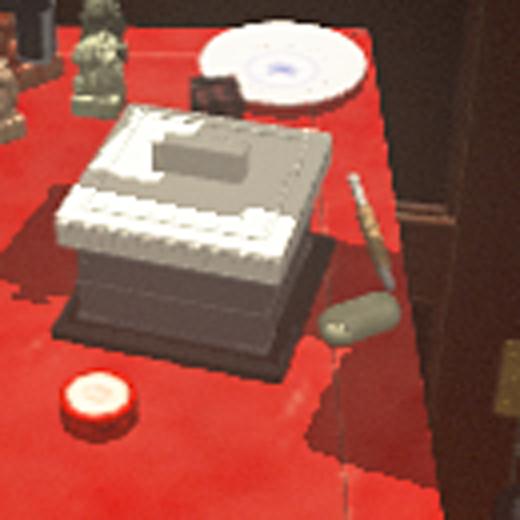

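View pics/t3z.png

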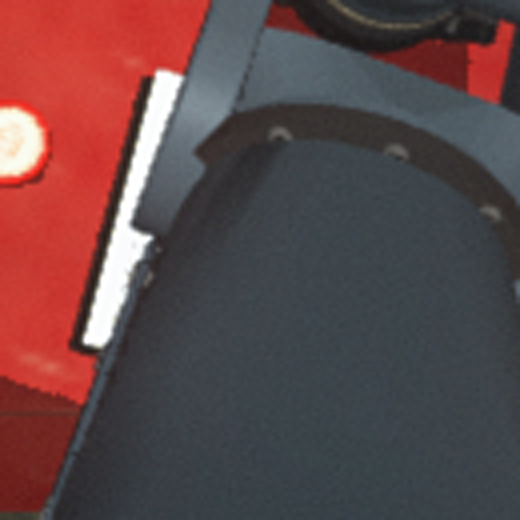

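```bash
python3 -c "
from h import *
u=np.array([.963,-.269]);v=np.array([.269,.963]);C=np.array([.4866,-.0766])
p=C+.05*u+.043*v
plan([*p,.097],74.3)"
```

```text
t 6.1 tcp [ 581.5 -103.1  154.2] yaw 74.29 F [-0.6  0.1 -0.4] gap -0.002
offset [48.5 42.9 57.3] ang [ 0.01 -0.14 -0.01]
```

```bash
python3 -m crank '[{"grip":1,"offset":[30,30,0],"angular":[0,0,0]},{"grip":1,"offset":[48,43,20],"angular":[0,0,0]},{"grip":1,"offset":[48,43,45],"angular":[0,0,0]},{"grip":1,"offset":[48,43,56],"angular":[0,0,0]},{"grip":1,"offset":[48,43,56],"angular":[0,0,0]},{"grip":1,"offset":[48,43,56],"angular":[0,0,0]}]'; python3 -c "
from h import *
u=np.array([.963,-.269]);v=np.array([.269,.963]);C=np.array([.4866,-.0766])
p=C+.05*u+.043*v
plan([*p,.090],74.3)"
```

```text
t: 6.7
tcp_pos: [0.5482, -0.0495, 0.0991]
tool_rot: [0.137, 0.991, -0.0, 0.0]
force: [-0.3, -0.2, -0.2]
finger_gap: -0.001
t 6.7 tcp [548.2 -49.5  99.1] yaw 74.25 F [-0.3 -0.2 -0.2] gap -0.001
offset [2.1 0.3 9.1] ang [-0.    0.02 -0.05]
```

```bash
python3 -m crank '[{"grip":1,"offset":[2,0,4],"angular":[0,0,0]},{"grip":1,"offset":[2,0,6],"angular":[0,0,0]},{"grip":1,"offset":[2,0,7],"angular":[0,0,0]},{"grip":1,"offset":[2,0,8],"angular":[0,0,0]},{"grip":1,"offset":[2,0,8],"angular":[0,0,0]}]'
python3 -m crank '[{"grip":1,"offset":[0,0,0.5],"angular":[0,0,0]},{"grip":1,"offset":[0,0,1],"angular":[0,0,0]},{"grip":1,"offset":[0,0,1],"angular":[0,0,0]}]'
```

```text
t: 7.2
tcp_pos: [0.5465, -0.0487, 0.0912]
tool_rot: [0.137, 0.991, -0.0, 0.0]
force: [-0.2, 0.6, 2.0]
finger_gap: 0.001
t: 7.5
tcp_pos: [0.5467, -0.0487, 0.0904]
tool_rot: [0.137, 0.991, -0.0, 0.001]
force: [0.1, -0.4, 5.0]
finger_gap: -0.004
```

Contact at about 91 mm; pressing on in small steps.

```bash
for i in 1 2 ; do python3 -m crank '[{"grip":1,"offset":[0,0,0.5],"angular":[0,0,0]},{"grip":1,"offset":[0,0,1],"angular":[0,0,0]},{"grip":1,"offset":[0,0,1],"angular":[0,0,0]}]' | grep -E "tcp|force"; done
```

```text
tcp_pos: [0.547, -0.0488, 0.0897]
force: [-0.1, -0.7, 7.9]
tcp_pos: [0.5474, -0.0488, 0.0889]
force: [0.2, 0.3, 7.7]
```

```bash
python3 -m crank '[{"grip":1,"offset":[0,0,0.5],"angular":[0,0,0]},{"grip":1,"offset":[0,0,1],"angular":[0,0,0]},{"grip":1,"offset":[0,0,1],"angular":[0,0,0]}]' | grep -E "tcp|force"
python3 -m crank '[{"grip":1,"offset":[0,0,0.5],"angular":[0,0,0]},{"grip":1,"offset":[0,0,1],"angular":[0,0,0]},{"grip":1,"offset":[0,0,1],"angular":[0,0,0]}]' | grep -E "tcp|force"
python3 -m crank '[{"grip":1,"offset":[0,0,0.5],"angular":[0,0,0]},{"grip":1,"offset":[0,0,1],"angular":[0,0,0]},{"grip":1,"offset":[0,0,1],"angular":[0,0,0]}]' | grep -E "tcp|force"
```

```text
tcp_pos: [0.5478, -0.0489, 0.0881]
force: [0.7, -0.1, 8.6]
tcp_pos: [0.5478, -0.049, 0.0863]
force: [2.7, -0.5, 3.0]
tcp_pos: [0.545, -0.0482, 0.0842]
force: [0.3, 0.4, 0.8]
```

```bash
for k in 1 2; do python3 -m crank '[{"grip":1,"offset":[0,0,0.5],"angular":[0,0,0]},{"grip":1,"offset":[0,0,1],"angular":[0,0,0]},{"grip":1,"offset":[0,0,1],"angular":[0,0,0]}]' | grep -E "tcp|force"; done
```

```text
tcp_pos: [0.5452, -0.0483, 0.0836]
force: [-1.6, 1.4, 2.9]
tcp_pos: [0.5453, -0.0483, 0.083]
force: [-2.7, 1.2, 6.0]
```

```bash
for k in 1 2; do python3 -m crank '[{"grip":1,"offset":[0,0,0.5],"angular":[0,0,0]},{"grip":1,"offset":[0,0,1],"angular":[0,0,0]},{"grip":1,"offset":[0,0,1],"angular":[0,0,0]}]' | grep -E "tcp|force"; done
```

```text
tcp_pos: [0.5452, -0.0484, 0.0824]
force: [-1.5, -0.2, 7.5]
tcp_pos: [0.5453, -0.0484, 0.0818]
force: [-4.2, -0.3, 12.0]
```

```bash
python3 -m crank '[{"grip":1,"offset":[0,0,-14],"angular":[0,0,0]},{"grip":1,"offset":[0,-43,-14],"angular":[0,0,0]},{"grip":1,"offset":[0,-86,-14],"angular":[0,0,0]},{"grip":1,"offset":[0,-86,-12],"angular":[0,0,0]},{"grip":1,"offset":[0,-86,-8],"angular":[0,0,0]},{"grip":1,"offset":[0,-86,-6],"angular":[0,0,0]},{"grip":1,"offset":[0,-86,-4],"angular":[0,0,0]},{"grip":1,"offset":[0,-86,-4],"angular":[0,0,0]}]'
```

```text
t: 11.0
tcp_pos: [0.5227, -0.1301, 0.0843]
tool_rot: [0.136, 0.991, 0.0, -0.001]
force: [-0.1, 0.2, -0.1]
finger_gap: 0.001
```

```bash
for k in 1 2 3; do python3 -m crank '[{"grip":1,"offset":[0,0,0.5],"angular":[0,0,0]},{"grip":1,"offset":[0,0,1],"angular":[0,0,0]},{"grip":1,"offset":[0,0,1],"angular":[0,0,0]}]' | grep -E "tcp|force"; done
```

```text
tcp_pos: [0.5229, -0.1311, 0.0838]
force: [-0.6, 0.3, -0.2]
tcp_pos: [0.5229, -0.1314, 0.0829]
force: [0.1, -0.3, 1.9]
tcp_pos: [0.523, -0.1314, 0.0823]
force: [-0.5, 0.9, 5.6]
```

```bash
for k in 1 2; do python3 -m crank '[{"grip":1,"offset":[0,0,0.5],"angular":[0,0,0]},{"grip":1,"offset":[0,0,1],"angular":[0,0,0]},{"grip":1,"offset":[0,0,1],"angular":[0,0,0]}]' | grep -E "tcp|force"; done
python3 -m crank '[{"grip":1,"offset":[0,0,-25],"angular":[0,0,0]},{"grip":1,"offset":[0,0,-50],"angular":[0,0,0]},{"grip":1,"offset":[50,0,-50],"angular":[0,0,0]},{"grip":1,"offset":[100,0,-50],"angular":[0,0,0]},{"grip":1,"offset":[100,0,-30],"angular":[0,0,0]},{"grip":1,"offset":[100,0,-18],"angular":[0,0,0]},{"grip":1,"offset":[100,0,-18],"angular":[0,0,0]},{"grip":1,"offset":[100,0,-18],"angular":[0,0,0]}]'
python3 -c "
from h import *
u=np.array([.963,-.269]);v=np.array([.269,.963]);C=np.array([.4866,-.0766])
p=C-.05*u-.043*v
plan([*p,.090],74.3)"
```

```text
tcp_pos: [0.523, -0.1314, 0.0817]
force: [-1.6, 0.5, 7.4]
tcp_pos: [0.523, -0.1314, 0.0812]
force: [-3.1, 1.1, 12.4]
t: 13.3
tcp_pos: [0.4268, -0.1044, 0.0978]
tool_rot: [0.137, 0.991, 0.0, -0.0]
force: [-0.5, 0.4, 0.3]
finger_gap: 0.001
t 13.3 tcp [ 426.8 -104.4   97.8] yaw 74.28 F [-0.5  0.4  0.3] gap 0.001
offset [-0.1 -0.1  7.8] ang [-0.   -0.01 -0.02]
```

```bash
python3 -m crank '[{"grip":1,"offset":[0,0,2],"angular":[0,0,0]},{"grip":1,"offset":[0,0,4],"angular":[0,0,0]},{"grip":1,"offset":[0,0,5],"angular":[0,0,0]},{"grip":1,"offset":[0,0,6],"angular":[0,0,0]},{"grip":1,"offset":[0,0,6],"angular":[0,0,0]}]'| grep -E "tcp|force"
for k in 1 2 3; do python3 -m crank '[{"grip":1,"offset":[0,0,0.5],"angular":[0,0,0]},{"grip":1,"offset":[0,0,1],"angular":[0,0,0]},{"grip":1,"offset":[0,0,1],"angular":[0,0,0]}]' | grep -E "tcp|force"; done
```

```text
tcp_pos: [0.4266, -0.1042, 0.0918]
force: [-0.5, 0.1, -0.0]
tcp_pos: [0.4265, -0.1042, 0.0908]
force: [-0.1, -0.9, -0.9]
tcp_pos: [0.4266, -0.1043, 0.0898]
force: [-0.3, 0.3, 0.5]
tcp_pos: [0.4265, -0.1043, 0.0889]
force: [-1.7, -0.7, 2.9]
```

```bash

for k in 1 2 3; do python3 -m crank '[{"grip":1,"offset":[0,0,0.5],"angular":[0,0,0]},{"grip":1,"offset":[0,0,1],"angular":[0,0,0]},{"grip":1,"offset":[0,0,1],"angular":[0,0,0]}]' | grep -E "tcp|force"; done
```

```text
tcp_pos: [0.4264, -0.1043, 0.0881]
force: [-1.3, 0.5, 7.5]
tcp_pos: [0.4263, -0.1042, 0.0874]
force: [-2.8, -0.3, 10.7]
tcp_pos: [0.4263, -0.1043, 0.0867]
force: [-2.7, -0.5, 13.2]
```

```bash

for k in 1 2; do python3 -m crank '[{"grip":1,"offset":[0,0,0.5],"angular":[0,0,0]},{"grip":1,"offset":[0,0,1],"angular":[0,0,0]},{"grip":1,"offset":[0,0,1],"angular":[0,0,0]}]' | grep -E "tcp|force"; done
```

```text
tcp_pos: [0.4259, -0.1042, 0.0856]
force: [-2.1, -0.9, 1.3]
tcp_pos: [0.4269, -0.1043, 0.0835]
force: [-0.4, 0.1, -0.5]
```

```bash

for k in 1 2 3; do python3 -m crank '[{"grip":1,"offset":[0,0,0.5],"angular":[0,0,0]},{"grip":1,"offset":[0,0,1],"angular":[0,0,0]},{"grip":1,"offset":[0,0,1],"angular":[0,0,0]}]' | grep -E "tcp|force"; done
```

```text
tcp_pos: [0.4267, -0.1043, 0.0826]
force: [0.8, 0.6, -0.5]
tcp_pos: [0.4267, -0.1043, 0.0818]
force: [0.4, 0.2, 1.1]
tcp_pos: [0.4267, -0.1043, 0.0812]
force: [-0.0, -0.2, 5.6]
```

```bash

for k in 1 2; do python3 -m crank '[{"grip":1,"offset":[0,0,0.5],"angular":[0,0,0]},{"grip":1,"offset":[0,0,1],"angular":[0,0,0]},{"grip":1,"offset":[0,0,1],"angular":[0,0,0]}]' | grep -E "tcp|force"; done
python3 -m crank '[{"grip":1,"offset":[0,0,-14],"angular":[0,0,0]},{"grip":1,"offset":[0,43,-14],"angular":[0,0,0]},{"grip":1,"offset":[0,86,-14],"angular":[0,0,0]},{"grip":1,"offset":[0,86,-12],"angular":[0,0,0]},{"grip":1,"offset":[0,86,-8],"angular":[0,0,0]},{"grip":1,"offset":[0,86,-6],"angular":[0,0,0]},{"grip":1,"offset":[0,86,-5],"angular":[0,0,0]},{"grip":1,"offset":[0,86,-5],"angular":[0,0,0]}]'
```

```text
tcp_pos: [0.4267, -0.1043, 0.0806]
force: [-1.2, 1.6, 10.3]
tcp_pos: [0.4267, -0.1043, 0.08]
force: [-1.3, 0.9, 14.7]
t: 18.5
tcp_pos: [0.4496, -0.0225, 0.0835]
tool_rot: [0.138, 0.99, 0.0, -0.0]
force: [0.3, -0.3, -0.5]
finger_gap: -0.001
```

```bash

for k in 1 2 3 4; do python3 -m crank '[{"grip":1,"offset":[0,0,0.5],"angular":[0,0,0]},{"grip":1,"offset":[0,0,1],"angular":[0,0,0]},{"grip":1,"offset":[0,0,1],"angular":[0,0,0]}]' | grep -E "tcp|force"; done
```

```text
tcp_pos: [0.4499, -0.0217, 0.0828]
force: [-0.7, -0.6, -0.0]
tcp_pos: [0.4499, -0.0215, 0.0819]
force: [-0.5, -0.7, 0.4]
tcp_pos: [0.4499, -0.0215, 0.0812]
force: [-0.5, -0.7, 6.2]
tcp_pos: [0.4499, -0.0215, 0.0806]
force: [-1.6, 0.0, 9.9]
```

```bash

python3 -m crank '[{"grip":1,"offset":[0,0,-25],"angular":[0,0,0]},{"grip":1,"offset":[0,0,-50],"angular":[0,0,0]},{"grip":1,"offset":[-50,0,-50],"angular":[0,0,0]},{"grip":1,"offset":[-100,0,-50],"angular":[0,0,0]},{"grip":1,"offset":[-100,0,-30],"angular":[0,0,0]},{"grip":1,"offset":[-100,0,-12],"angular":[0,0,0]},{"grip":1,"offset":[-100,0,-6],"angular":[0,0,0]},{"grip":1,"offset":[-100,0,-3.5],"angular":[0,0,0]},{"grip":1,"offset":[-100,0,-2.5],"angular":[0,0,0]},{"grip":1,"offset":[-100,0,-2.5],"angular":[0,0,0]}]'
for k in 1 2 3; do python3 -m crank '[{"grip":1,"offset":[0,0,0.5],"angular":[0,0,0]},{"grip":1,"offset":[0,0,1],"angular":[0,0,0]},{"grip":1,"offset":[0,0,1],"angular":[0,0,0]}]' | grep -E "tcp|force"; done
```

```text
t: 20.7
tcp_pos: [0.5464, -0.0486, 0.0828]
tool_rot: [0.137, 0.991, -0.0, 0.0]
force: [0.4, -0.2, -0.6]
finger_gap: 0.001
tcp_pos: [0.5465, -0.0486, 0.0818]
force: [1.1, 0.2, 1.0]
tcp_pos: [0.5465, -0.0486, 0.0811]
force: [-0.5, 0.3, 6.3]
tcp_pos: [0.5465, -0.0486, 0.0806]
force: [-0.8, 1.6, 10.2]
```

Same contact height (~82 mm) here as well; checking the fourth corner, then withdrawing.

```bash

python3 -m crank '[{"grip":1,"offset":[0,0,-10],"angular":[0,0,0]},{"grip":1,"offset":[0,-43,-10],"angular":[0,0,0]},{"grip":1,"offset":[0,-86,-10],"angular":[0,0,0]},{"grip":1,"offset":[0,-86,-6],"angular":[0,0,0]},{"grip":1,"offset":[0,-86,-3],"angular":[0,0,0]},{"grip":1,"offset":[0,-86,-2],"angular":[0,0,0]},{"grip":1,"offset":[0,-86,-2],"angular":[0,0,0]}]'|grep -E "tcp|force"
for k in 1 2 3; do python3 -m crank '[{"grip":1,"offset":[0,0,0.5],"angular":[0,0,0]},{"grip":1,"offset":[0,0,1],"angular":[0,0,0]},{"grip":1,"offset":[0,0,1],"angular":[0,0,0]}]' | grep -E "tcp|force"; done
python3 -m crank '[{"grip":1,"offset":[0,0,-30],"angular":[0,0,0]},{"grip":1,"offset":[0,0,-75],"angular":[0,0,0]},{"grip":1,"offset":[0,0,-120],"angular":[0,0,0]},{"grip":1,"offset":[20,45,-150],"angular":[0,0,0]},{"grip":1,"offset":[30,90,-150],"angular":[0,0,0]},{"grip":1,"offset":[40,135,-150],"angular":[0,0,0]},{"grip":1,"offset":[50,180,-150],"angular":[0,0,0]},{"grip":1,"offset":[60,225,-150],"angular":[0,0,0]},{"grip":1,"offset":[70,270,-150],"angular":[0,0,0]},{"grip":1,"offset":[80,310,-150],"angular":[0,0,0]}]'
```

```text
tcp_pos: [0.523, -0.1309, 0.0815]
force: [-0.3, -1.2, 3.7]
tcp_pos: [0.5231, -0.1308, 0.081]
force: [-2.5, -1.6, 7.9]
tcp_pos: [0.5231, -0.1308, 0.0805]
force: [-2.6, -1.6, 11.0]
tcp_pos: [0.5231, -0.1308, 0.08]
force: [-3.6, -1.3, 14.4]
t: 24.2
tcp_pos: [0.5287, 0.1923, 0.2279]
tool_rot: [0.136, 0.991, 0.001, -0.001]
force: [1.1, -1.6, 0.9]
finger_gap: 0.003
```

```bash
python3 -m crank '[{"grip":1,"offset":[0,20,0],"angular":[0,0,0]},{"grip":1,"offset":[0,20,0],"angular":[0,0,0]},{"grip":1,"offset":[0,20,0],"angular":[0,0,0]}]'|grep -E "t:|tcp|force"
python3 - <<'E'
from h import *
s=snap('top','t4.png');snap('side','s4.png')
a=cv2.imread('pics/t4.png')[170:310,250:500]; cv2.imwrite('pics/t4z.png',cv2.resize(a,None,fx=3.2,fy=3.2))
a=cv2.imread('pics/s4.png')[140:270,260:420]; cv2.imwrite('pics/s4z.png',cv2.resize(a,None,fx=4,fy=4,interpolation=cv2.INTER_CUBIC))
E
```

```text
t: 24.5
tcp_pos: [0.5342, 0.2088, 0.2277]
tool_rot: [0.136, 0.991, -0.0, -0.001]
force: [-0.2, -0.5, 0.2]
```

View pics/t4z.png

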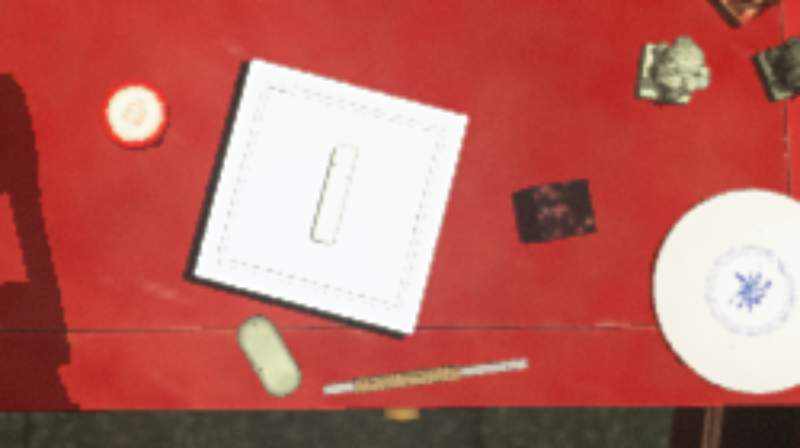

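View pics/s4z.png

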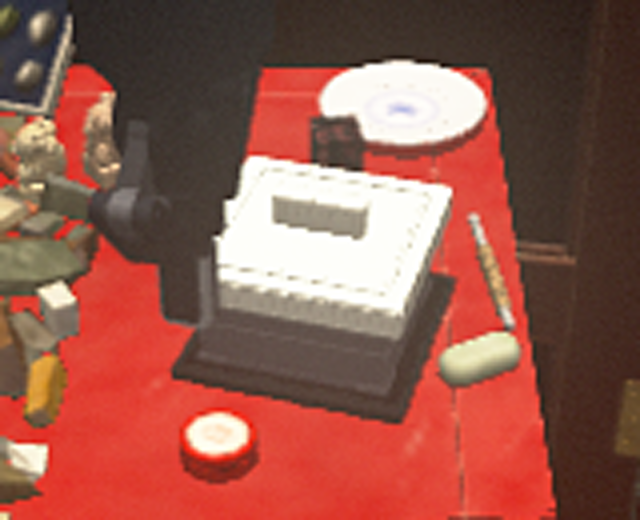

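```bash
python3 -c "
from h import *
print(manip.sign_off(), manip.sense()['t'])"
```

```text
the job is handed in; nothing more can be done
the job is handed in; nothing more can be done
```

The lid is turned square, snapped home at all four corners and level, and I handed the job in at about 24.6 s, well under the 54 s limit.

- **Turning:** I gripped the lid by its fin, lifted it 5 mm, turned it about 20° and shifted it about 5 mm onto the tub. I then lowered it onto the ribs and let go.
- **Pressing:** I pressed near each corner with shut fingers. The +x side gave way at about 9 N and the -x side at about 13 N. The highest push I read was about 15 N, against the 40 N limit.
- **Level check:** All four corners met the fingertip at about 82 mm above the table, which is the expected fully-home height. On the first press the +x side had read about 1 mm higher. That was because the other side was still up, and when I pressed it again afterwards it also read 82 mm.
- **Surroundings:** The last top and side pictures show the lid square to the mat and the arm clear. The paste tin and seal block are upright where they started.

No check failed. The only disagreement was the +x reading above. The tub's push into the mat was not measured directly; I judged it from the wrist force.

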